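Snap the thermometer case shut

ROBOT

A 7-joint arm with a two-finger parallel gripper is mounted at the origin on the work surface. World frame = base frame: x ahead of the robot, y to its left, z up, the work surface at z = 0. Lengths are in mm, angles in rad, forces in N, time in s.
With the tool pointing down it reaches from about 350 to 900 mm from the base axis. Payload 19.9 kg.
Tool frame: the origin (TCP) lies midway between the tips of the shut fingers; the grasp point (between the pads) lies 19 mm behind it (robot.grip_depth is the z of the grasp point in the tool frame, in mm); z points along the fingers, y is the direction in which the jaws open and shut (so a half turn about z gives the same grasp; the last joint's range is limited). The gripper opens to 94 mm and grips with 3 to 60 N. Pads are 16 mm wide; open, the fingers measure 119 mm over their backs; the gripper's body (75 mm by 177 mm) begins 78 mm behind the grasp point.
Start: joints at [1.242, 0.417, -0.01, 1.614, 0.005, 1.111, -0.053], TCP at [176.796, -599.451, 205.425] pointing down, gripper open.
Joint ranges: [-2.81, 2.81], [-0.39, 2.02], [-1.27, 1.25], [0.06, 2.57], [-1.19, 4.33], [0.19, 2], [-2.82, 2.82]. Speed limits (rad/s): [1.89, 1.89, 2.39, 2.39, 3.01, 3.01, 3.01].

INTERFACE

Orientations are given as a rotation vector (axis times angle).
In Python, from bench import robot gives the robot as it stands. The module is installed in compiled form; this text tells all that it offers.
- The arm moves only by the tool apply_moves, never from a script. Its argument "series" is one flat list of numbers, 7 for each row, row after row: the shift along the tool's x, y, z in units of 25 mm (1.0 is 25 mm), then the turn, a rotation vector about the tool's x, y, z in units of 6 degrees (1.0 is 6 degrees), then the opening in per cent of the stroke, from 0 (shut) to 100 (fully open). A call has exactly 8 rows; each row is the pose to reach, as a shift and turn from the pose measured when the call began, along the tool's axes at that moment; what a row does not reach only later rows make up. A row lasts 1/8 s, in which the tool goes at most 62.5 mm and 10.7 degrees, less where a joint would pass 70% of its speed; a pose out of reach is approached as far as the arm can. A call with a gripper value outside its range is refused whole. The fingers move at their own pace and stop on an object; "grip_force" is the grip in N (left out, the last holds). Time passes only in rows, so rows that repeat a pose let the fingers close, or fill a call up. It gives the time, the measured TCP pose, the force and the opening at its end, in the units of the state.
- robot.observe(): the state, without advancing time (a new reading comes with each control period).
- robot.snapshot(name): name is "side" or "top"; returns a dict with "pixels" (400x640x3 uint8, red, green, blue), "mtx" (3x3 intrinsics, pixels), "T" (4x4, takes a point from camera to world coordinates). Camera axes: x right, y down, z forward; pixel columns grow to the right and rows downward; lengths in mm; the calibration is good to about 2 mm. A picture is of the moment at which its call begins. There is no depth.
- robot.job_done(): hands the job in, once; it reports no verdict.
The state is a dict: "time_s": time; "q": joint angles; "qvel": joint speeds; "joint_torque": joint torques, N m; "position": TCP position; "ee_rot": TCP orientation; "ft_force": force on the tool from outside, world axes, zero at the start; "torque": the same for the moment, N m; "grip_width": finger opening in mm.
Only numpy, scipy, OpenCV 4.12 (cv2) and the standard library are available. Lean on these libraries where they do the work, as an engineer would, in place of code of your own. Each camera call takes 0.05 s, during which the arm holds its last target.

TASK

The green thermometer case on the little rail shelf has been left ajar: push its lid down flat with your fingertips, and only then press round the rim - the left side, the right side and both halves of the front - until all four raised sections have clicked down and stay down. Do it by touch only: do not lift, tip or shove the case out of its place, leave the cup, bottle, spoons and everything else standing where they are, and take your hand away at the end.

Things in the scene. Friction and masses are not known exactly. Their poses are not given: they have to be found in the camera images.
- shelf: low aluminium rail shelf, 320 (x) by 640 (y) mm, fixed; origin on the table under its centre, deck 80 mm above the table
- case: loose green plastic thermometer case on the shelf, 130 (x) by 180 (y) mm, about 0.6 kg. Origin: centre of its underside. Its -x side is the front, towards the robot; the lid's hinge runs along its +x side; its +y side is 'left'. The case box is 40 mm high; the shut lid's panel top is 48 mm above the underside
- lid (a joint): hinge of the lid, rad: 0 = flat down on the case, grows as the free (front) edge rises; stands ajar at 0.35 to 0.75 at the start. A stiff hinge: the lid stays where it is left; about 2 to 5 N on the panel moves it
- lid_hinge (a point): middle of the hinge line on the case, 62 mm towards +x from the case's centre and 42 mm above its underside; the line runs along the case's y
- lid_push (a point): point on top of the lid's flat panel, 65 mm from the hinge line, midway between left and right; moves with the lid. The panel is 108 mm (from the hinge) by 140 mm and 6 mm thick, its top 6 mm above the plane through the hinge line
- rim_left_top (a point): centre of the top face of the snap section along the lid's left, 88 mm long (x) by 18 mm wide (y); carried by the lid, it stands 7 mm above the panel when loose and 1 mm above it when clicked down. No piece of rim along the hinge side moves
- rim_left (a joint): travel of that section, m: 0 = loose (up), 0.006 = clicked down. Pressed square to the lid it resists with about 4 N at first, falling off to mid-travel (0.003), then snaps down by itself and stays; let go before mid-travel it springs up again. Bottoms out hard at 0.006
- rim_right_top (a point): centre of the top face of the snap section along the lid's right, 88 mm long (x) by 18 mm wide (y); carried by the lid, it stands 7 mm above the panel when loose and 1 mm above it when clicked down. No piece of rim along the hinge side moves
- rim_right (a joint): travel of that section, m: 0 = loose (up), 0.006 = clicked down. Pressed square to the lid it resists with about 4 N at first, falling off to mid-travel (0.003), then snaps down by itself and stays; let go before mid-travel it springs up again. Bottoms out hard at 0.006
- rim_front_left_top (a point): centre of the top face of the snap section along the lid's front edge, left half, 18 mm wide (x) by 89 mm long (y); carried by the lid, it stands 7 mm above the panel when loose and 1 mm above it when clicked down. No piece of rim along the hinge side moves
- rim_front_left (a joint): travel of that section, m: 0 = loose (up), 0.006 = clicked down. Pressed square to the lid it resists with about 4 N at first, falling off to mid-travel (0.003), then snaps down by itself and stays; let go before mid-travel it springs up again. Bottoms out hard at 0.006
- rim_front_right_top (a point): centre of the top face of the snap section along the lid's front edge, right half, 18 mm wide (x) by 89 mm long (y); carried by the lid, it stands 7 mm above the panel when loose and 1 mm above it when clicked down. No piece of rim along the hinge side moves
- rim_front_right (a joint): travel of that section, m: 0 = loose (up), 0.006 = clicked down. Pressed square to the lid it resists with about 4 N at first, falling off to mid-travel (0.003), then snaps down by itself and stays; let go before mid-travel it springs up again. Bottoms out hard at 0.006
- cup: white ceramic cup, 76 mm across, 75 high, on the shelf; a bystander. Origin: centre of its underside
- bottle: closed brown plastic bottle, 52 mm across, 95 high, on the shelf; a bystander. Origin: centre of its underside
- tin: plain steel tin, 54 mm across, 60 high, on the shelf; a bystander. Origin: centre of its underside
- spoons: set of three steel measuring spoons on a ring, lying on the shelf on the robot's side of the case, about 130 x 75 mm, 10 high; a bystander. Origin: centre of its underside (here about the middle of the set)
- jar: small glass jar with a steel lid, 50 mm across, 65 high, on the shelf; a bystander. Origin: centre of its underside
There are look-alikes about, which are no part of the job. There is more than one size of the case; the one meant has the size given above.

How it is judged (in metres and radians):
On the way:
1. the lid is down on the case (under 0.05 rad) (value of joint lid below 0.05 rad), for 0.1 s.
At the end, for the whole second after the job is handed in: The lid is down (under 0.03 rad), all four rim sections are clicked (over 5 of 6 mm), and the case is at rest flat on the shelf within 40 mm of where it began (value of joint lid below 0.03 rad and value of joint each of rim_left, rim_right, rim_front_left, rim_front_right above 0.005 m and distance of case from where it was at the start of the episode below 0.04 m and angle between case's own z axis and vertical below 0.05 rad and z of case in the frame of shelf between 0.076 and 0.084 m and linear speed of case below 0.02 m/s); the robot touches nothing.
It fails at once if the case is lifted off the shelf (15 mm) or tipped (0.15 rad) (z of case in the frame of shelf above 0.095 m or angle between case's own z axis and vertical above 0.15 rad).
It fails at once if the case is shoved more than 40 mm from its place (distance of case from where it was at the start of the episode above 0.04 m).
It fails at once if a rim section is clicked while the lid still stands open (over 0.12 rad) (value of joint lid above 0.12 rad and value of joint any of rim_left, rim_right, rim_front_left, rim_front_right above 0.004 m).
It fails at once if a bystander is moved more than 30 mm or tipped (distance of any of cup, bottle, tin, spoons, jar from where it was at the start of the episode above 0.03 m or angle between any of cup, bottle, tin, spoons, jar's own z axis and vertical above 0.35 rad).
It also fails if it takes over 48 s, if anything falls off the work surface, if the arm or the gripper's body presses on something with over 40 N, if the wrist force passes 120 N, or if a joint passes its speed limit or range.

## Working session

There is one attempt and no reset: what is moved stays moved. The work goes in short steps, Python scripts to look and compute and a tool call to move; the robot and the scene stay as the last step left them, time stands still between calls to the robot, and variables do not carry over. Pictures are saved under pics/ and viewed, and the job is handed in when it is done.

Besides the shell and the picture viewer there is one more tool, called after "Request:" as name(argument=value, ...), one argument or row to a line, values as JSON. apply_moves: Moves the arm, as the interface text tells. Its arguments: {"type":"object","properties":{"series":{"type":"array","items":{"type":"number"}},"grip_force":{"type":"number"}},"required":["series"]}

```bash
mkdir -p pics; python3 - <<'E'
from bench import robot
import cv2
s=robot.observe()
for k,v in s.items(): print(k,v)
for n in("side","top"):
    d=robot.snapshot(n); cv2.imwrite(f"pics/{n}0.png",d["pixels"][:,:,::-1]); print(n,d["mtx"],d["T"])
E
```

```text
time_s 0.0
q [ 1.24252357  0.41796835 -0.01029658  1.61416607  0.00469562  1.11073066
 -0.05300682]
qvel [ 9.59065229e-04  9.27583316e-05  7.86782100e-04  1.70199127e-04
 -1.24356996e-04 -3.37678463e-04  9.56861410e-04]
joint_torque [ 6.46742519e-04 -8.51249599e+01  6.39469419e-01 -4.25998771e+01
 -4.88071761e-02  1.85794348e-02  1.56566502e-04]
position [ 176.66193634 -599.11059354  204.83224336]
ee_rot [-3.10814737e+00 -4.48735363e-01  4.21631365e-04]
ft_force [0.08190105 1.01721045 0.13381767]
torque [ 0.02700771 -0.00554493 -0.00582264]
grip_width 94.2121384124222
side [[361.27176117   0.         319.5740075 ]
 [  0.         361.27176117 202.23871179]
 [  0.           0.           1.        ]] [[-9.97630212e-01 -5.00245206e-02  4.72388270e-02  3.87468951e+02]
 [-6.87666203e-02  7.02385831e-01 -7.08466864e-01  8.76873650e+02]
 [ 2.26083252e-03 -7.10036402e-01 -7.04161343e-01  9.23437543e+02]
 [ 0.00000000e+00  0.00000000e+00  0.00000000e+00  1.00000000e+00]]
top [[434.74871769   0.         307.69095216]
 [  0.         434.74871769 205.76851494]
 [  0.           0.           1.        ]] [[ 4.14764133e-03 -9.94276993e-01  1.06752326e-01  2.66894188e+02]
 [-9.99977261e-01 -3.55623273e-03  5.72977332e-03  5.50435256e+01]
 [-5.31734566e-03 -1.06773664e-01 -9.94269134e-01  1.35048929e+03]
 [ 0.00000000e+00  0.00000000e+00  0.00000000e+00  1.00000000e+00]]
```

View pics/top0.png

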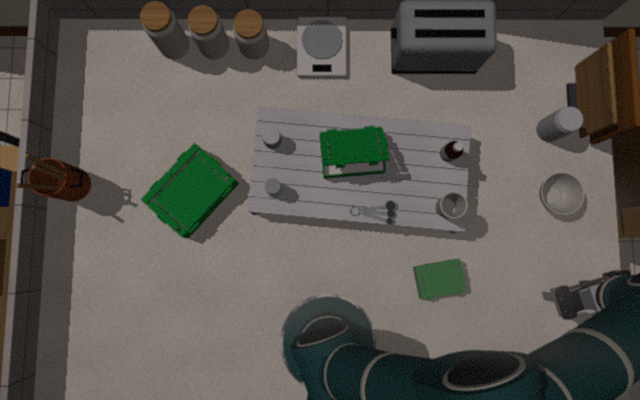

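View pics/side0.png

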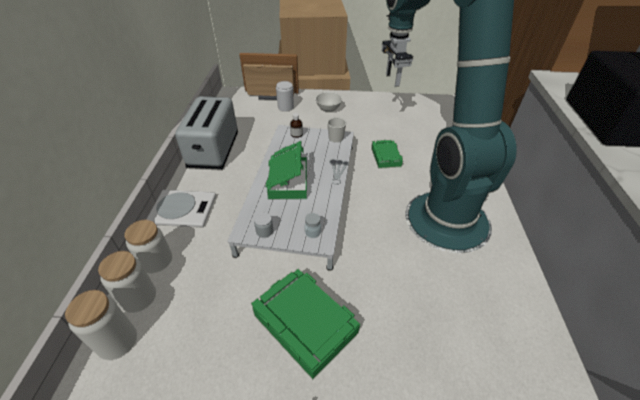

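Three green cases appear in the top view: one at (355,152) on the rail shelf, ajar; a bigger one at (190,190) on the table; and a small one at (440,280) on the table. The shelf one fits the description because it is on the shelf with its lid ajar. I'll confirm that in an enlarged crop and measure it.

```bash
cat > h.py <<'E'
import numpy as np,cv2
from bench import robot
def ray(d,u,v):
    c=np.linalg.inv(d["mtx"])@np.array([u,v,1.]); T=d["T"]
    return T[:3,3],T[:3,:3]@c
def onplane(d,u,v,z):
    o,r=ray(d,u,v); return o+r*(z-o[2])/r[2]
def proj(d,p):
    T=np.linalg.inv(d["T"]); c=T[:3,:3]@np.asarray(p,float)+T[:3,3]; k=d["mtx"]@c; return k[:2]/k[2]
def tri(d1,p1,d2,p2):
    o1,r1=ray(d1,*p1);o2,r2=ray(d2,*p2)
    A=np.stack([r1,-r2],1); t=np.linalg.lstsq(A,o2-o1,rcond=None)[0]
    a=o1+r1*t[0];b=o2+r2*t[1]; return (a+b)/2,np.linalg.norm(a-b)
E
python3 - <<'E'
from h import *
t=cv2.imread("pics/top0.png");s=cv2.imread("pics/side0.png")
a=cv2.resize(t[100:240,245:480],None,fx=3.4,fy=3.4,interpolation=cv2.INTER_CUBIC)
a=cv2.convertScaleAbs(a,alpha=1.6)
cv2.imwrite("pics/topc.png",a)
cv2.imwrite("pics/sidec.png",cv2.resize(s[110:250,220:370],None,fx=4,fy=4,interpolation=cv2.INTER_CUBIC))
E
```

```text
(no output)
```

View pics/topc.png

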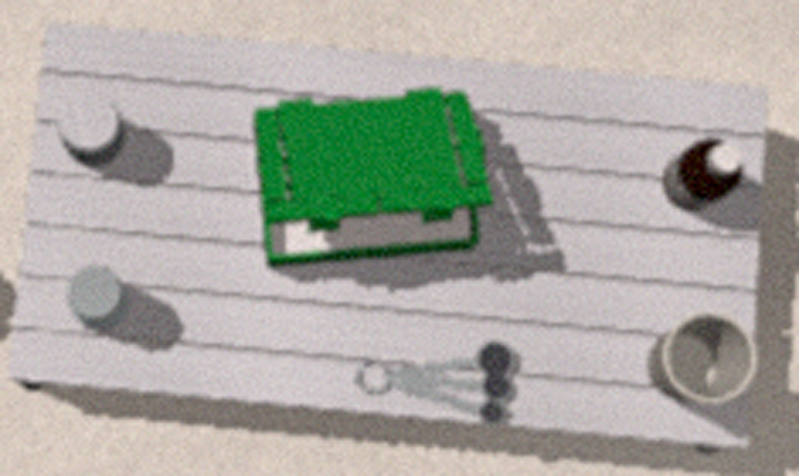

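View pics/sidec.png

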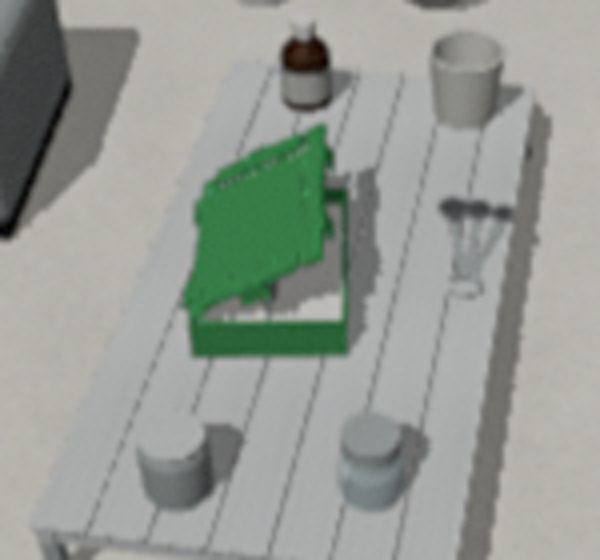

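The crop confirms the shelf case: open lid with hinge away from the robot, free edge towards it, and spoons in front. Next, its pose.

```bash
python3 - <<'E'
from h import *
t=robot.snapshot("top");s=robot.snapshot("side")
def P(d,n,x,y,z):
    u,v=(245+x/3.4-.35,100+y/3.4-.35) if n=='t' else (220+x/4-.4,110+y/4-.4)
    return onplane(d,u,v,z).round(1)
FL=P(t,'t',268,264,120);FR=P(t,'t',478,246,120)
print("front rim top",FL,FR,np.linalg.norm(FL-FR))
print("side bottom back/front",P(s,'s',195,356,80),P(s,'s',346,354,80))
print("side top front",P(s,'s',347,322,120), P(s,'s',192,320,120))
# front edge direction (towards +y): yaw
d=FL-FR; yaw=np.arctan2(-d[0],d[1]); print("yaw",yaw)
def tt(a,b):
    p,e=tri(t,(245+a[0]/3.4-.35,100+a[1]/3.4-.35),s,(220+b[0]/4-.4,110+b[1]/4-.4));return p.round(1),round(e,1)
print("lid front-right corner",tt((491,205),(325,262)) , "alt",tt((491,205),(323,127)))
print("lid front-left",tt((266,222),(325,262)))
print("hinge left back",tt((257,110),(187,308)))
for nm,a in dict(cup=(710,358),bottle=(722,158),jar=(97,292),tin=(92,125),spoon1=(375,378),spoon2=(512,380),sp3=(490,340)).items():
    z=dict(cup=155,bottle=175,jar=145,tin=140).get(nm,88); print(nm,P(t,'t',*a,z))
for c in((15,378),(748,443),(765,88),(47,25)): print("shelf",P(t,'t',*c,80))
E
```

```text
front rim top [481.2  17.2 120. ] [ 497.2 -159.9  120. ] 177.82128668975488
side bottom back/front [616.3  23.2  80. ] [490.5  11.8  80. ]
side top front [488.4  15.4 120. ] [615.  22. 120.]
yaw 0.09009983430883961
lid front-right corner (array([ 543.8, -190.5,    9.7]), np.float64(24.2)) alt (array([ 521.3, -159.3,  186.8]), np.float64(6.4))
lid front-left (array([503.4,  20.9, 188.1]), np.float64(0.1))
hinge left back (array([613.1,  27. , 136.8]), np.float64(7.0))
cup [ 399.  -340.6  155. ]
bottle [ 559.8 -348.8  175. ]
jar [453. 159. 145.]
tin [595.3 165.4 140. ]
spoon1 [388.1 -75.5  88. ]
spoon2 [ 386.8 -192.8   88. ]
sp3 [ 421.3 -174.5   88. ]
shelf [387.7 234.5  80. ]
shelf [ 334.  -395.6   80. ]
shelf [ 646.5 -421.3   80. ]
shelf [702.2 212.   80. ]
```

```bash
cat >> h.py <<'E'
from scipy.spatial.transform import Rotation as Ro
C=np.array([557.5,-68.7]);YAW=0.0903
def case2w(x,y,z):  # case frame, z world
    c,s=np.cos(YAW),np.sin(YAW); return np.array([C[0]+c*x-s*y,C[1]+s*x+c*y,z])
def rel(p,o=None):
    o=o or robot.observe(); R=Ro.from_rotvec(o["ee_rot"])
    Rt=Ro.from_euler("z",YAW)*Ro.from_euler("x",np.pi)
    return (R.inv().apply(np.asarray(p)-o["position"])/25).round(3),(np.degrees((R.inv()*Rt).as_rotvec())/6).round(3)
E
python3 - <<'E'
from h import *
o=robot.observe(); print(o["position"])
print(rel(case2w(-3,0,240)), case2w(-3,0,240))
E
```

```text
[ 176.73721105 -599.24842327  205.07429848]
(array([ 20.494, -16.071,  -1.386]), array([-7.000e-03,  1.000e-03,  1.876e+00])) [554.51222283 -68.97053199 240.        ]
```

Request:
apply_moves(
  series=[0.5,-0.4,-1.4,0,0,0.2,0,2.3,-1.8,-1.6,0,0,0.4,0,4.2,-3.3,-1.6,0,0,0.6,0,6.1,-4.8,-1.6,0,0,0.8,0,8.0,-6.3,-1.6,0,0,1.0,0,9.9,-7.8,-1.6,0,0,1.2,0,11.8,-9.3,-1.6,0,0,1.5,0,13.7,-10.8,-1.6,0,0,1.8,0],
)

```text
time_s: 1.2
position: [429.7, -241.7, 245.4]
ee_rot: [-3.138, -0.152, -0.0]
ft_force: [0.5, -1.8, 0.5]
grip_width: 17.5
```

```bash
python3 - <<'E'
from h import *
o=robot.observe(); print(o["position"],o["ft_force"])
print(rel(case2w(-3,0,240)), rel(case2w(-3,0,205)))
E
```

```text
[ 429.68127309 -241.70362589  245.43151262] [ 0.54246526 -1.83221708  0.47510654]
(array([ 5.639, -6.393,  0.22 ]), array([-0.003, -0.001,  0.065])) (array([ 5.639, -6.392,  1.62 ]), array([-0.003, -0.001,  0.065]))
```

Request:
apply_moves(
  series=[1.4,-1.6,0.2,0,0,0,0,2.8,-3.2,0.2,0,0,0,0,4.2,-4.8,0.2,0,0,0.1,0,5.2,-5.8,0.2,0,0,0.1,0,5.64,-6.4,0.2,0,0,0.1,0,5.64,-6.4,0.9,0,0,0.1,0,5.64,-6.4,1.4,0,0,0.1,0,5.64,-6.4,1.6,0,0,0.1,0],
)

```text
time_s: 2.2
position: [553.5, -70.0, 204.2]
ee_rot: [-3.138, -0.133, 0.003]
ft_force: [0.3, -0.0, 0.2]
grip_width: 0.5
```

```bash
python3 - <<'E'
from h import *
o=robot.observe(); print(o["position"],o["ft_force"],o["grip_width"])
print(rel(case2w(-3,0,160)))
for n in("side","top"):
    d=robot.snapshot(n); im=d["pixels"][:,:,::-1]
    if n=="side": print(proj(d,o["position"])); c=im[80:230,220:380]
    else: c=im[100:240,280:450]; print(proj(d,o["position"]))
    cv2.imwrite(f"pics/{n}1.png",cv2.convertScaleAbs(cv2.resize(c,None,fx=4,fy=4,interpolation=cv2.INTER_CUBIC),alpha=1.4))
E
```

```text
[553.45779857 -70.04899854 204.17715647] [ 0.33262362 -0.02274618  0.24818216] 0.45189210373343813
(array([ 0.049, -0.039,  1.767]), array([-0.003,  0.016, -0.051]))
[288.4499251  152.64148813]
[356.89443248 145.5220681 ]
```

View pics/side1.png

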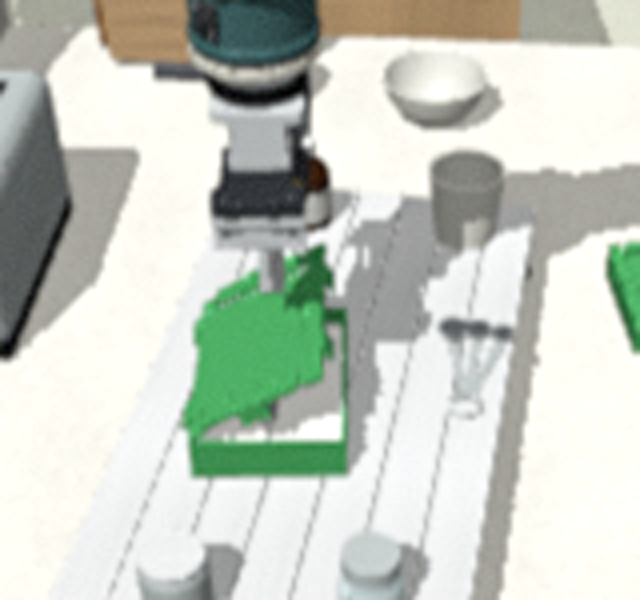

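View pics/top1.png

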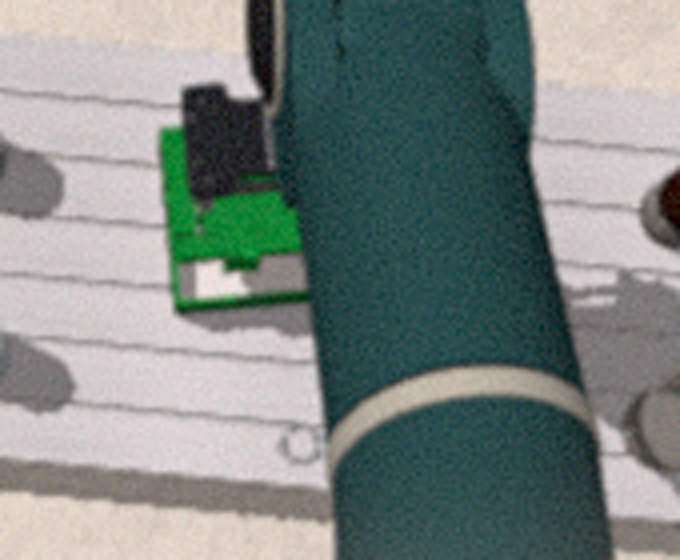

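The side view shows the shut fingertips (crop (273,293)) above the middle of the panel, clear of the rim. Pressing the lid down.

Request:
apply_moves(
  series=[0.05,0,0.6,0,0,0,0,0.05,0,1.1,0,0,0,0,0.05,0,1.4,0,0,0,0,0.05,0,1.6,0,0,0,0,0.05,0,1.8,0,0,0,0,0.05,0,1.95,0,0,0,0,0.05,0,2.1,0,0,0,0,0.05,0,2.2,0,0,0,0],
)

```text
time_s: 3.3
position: [555.1, -69.5, 149.7]
ee_rot: [-3.138, -0.134, 0.002]
ft_force: [-0.5, -0.8, 1.7]
grip_width: 0.4
```

```bash
python3 - <<'E'
from h import *
o=robot.observe(); print(o["position"],o["ft_force"],o["torque"])
print(rel(case2w(-3,0,129)))
E
```

```text
[555.08353005 -69.48016063 149.67556411] [-0.50856832 -0.82065449  1.66393499] [ 0.01186948  0.22869001 -0.02001094]
(array([-0.02 , -0.022,  0.827]), array([-0.003,  0.01 , -0.046]))
```

Request:
apply_moves(
  series=[0,0,0.15,0,0,0,0,0,0,0.3,0,0,0,0,0,0,0.45,0,0,0,0,0,0,0.6,0,0,0,0,0,0,0.7,0,0,0,0,0,0,0.8,0,0,0,0,0,0,0.86,0,0,0,0,0,0,0.88,0,0,0,0],
)

```text
time_s: 4.3
position: [555.1, -69.5, 128.1]
ee_rot: [-3.139, -0.134, 0.001]
ft_force: [-6.8, -0.7, 13.6]
grip_width: 0.4
```

```bash
python3 - <<'E'
from h import *
o=robot.observe(); print(o["position"],o["ft_force"],o["torque"])
d=robot.snapshot("side"); im=d["pixels"][:,:,::-1]; c=im[80:230,220:380]
cv2.imwrite(f"pics/side2.png",cv2.convertScaleAbs(cv2.resize(c,None,fx=4,fy=4,interpolation=cv2.INTER_CUBIC),alpha=1.2))
E
```

```text
[555.09246621 -69.45779301 128.10086307] [-6.8040796  -0.68729325 13.62958327] [-0.00340063  1.54620737  0.02277477]
```

View pics/side2.png

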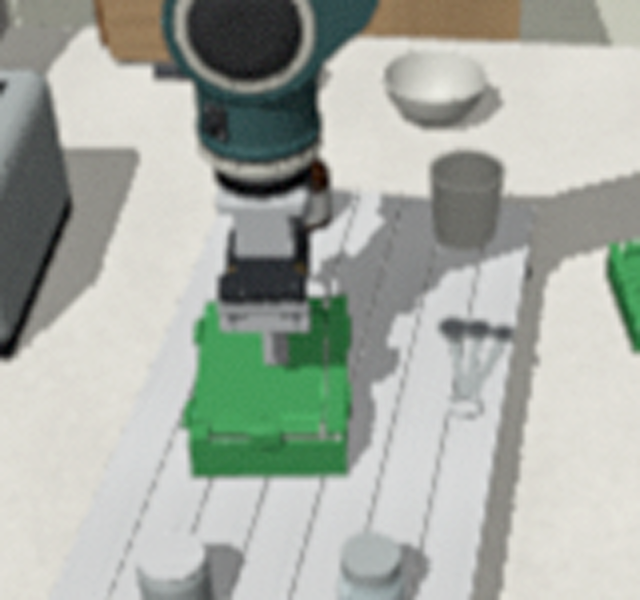

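Lid is flat: fingertip at 128.1, exactly the panel height, and the case hasn't moved in the image. Lifting and going over the left section.

Request:
apply_moves(
  series=[0,0,-0.5,0,0,0,0,0,0,-0.9,0,0,0,0,0,-1.1,-1.0,0,0,0,0,0,-2.2,-1.0,0,0,0,0,0,-3.0,-1.0,0,0,0,0,0,-3.16,-0.9,0,0,0,0,0,-3.16,-0.7,0,0,0,0,0,-3.16,-0.5,0,0,0,0],
)

```text
time_s: 5.35
position: [548.4, 8.2, 140.2]
ee_rot: [3.139, 0.132, -0.002]
ft_force: [0.6, -0.2, -0.2]
grip_width: 0.3
```

```bash
python3 - <<'E'
from h import *
o=robot.observe(); print(o["position"],o["ft_force"],o["torque"])
print(rel(case2w(-2,79,129)))
d=robot.snapshot("side"); im=d["pixels"][:,:,::-1]; c=im[110:220,250:330].copy()
cv2.imwrite(f"pics/side3.png",cv2.convertScaleAbs(cv2.resize(c,None,fx=5,fy=5,interpolation=cv2.INTER_CUBIC),alpha=1.4))
print([(proj(d,case2w(x,y,z))-[250,110]).round(1)*5 for x,y,z in((-65,90,120),(65,90,80),(-65,90,80),(-64,89,135),(-64,-89,135),(-65,-90,120))])
E
```

```text
[548.37908558   8.21299896 140.22737679] [ 0.60459461 -0.2009606  -0.1662288 ] [ 0.02842299 -0.02610704 -0.03659635]
(array([ 0.006, -0.063,  0.449]), array([ 0.001,  0.011, -0.058]))
[array([287.5, 400.5]), array([ 94., 447.]), array([288.5, 444.5]), array([285.5, 382.5]), array([286. , 215.5]), array([288. , 231.5])]
```

View pics/side3.png

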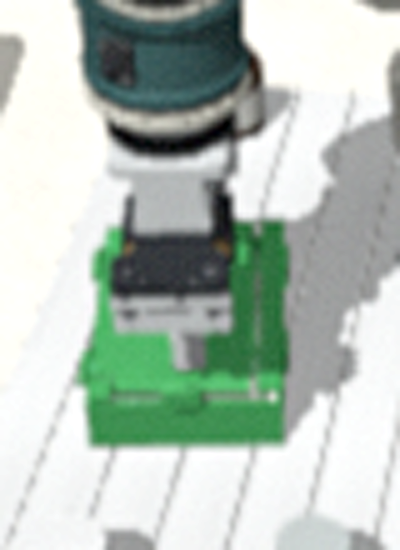

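The image matches the projected outline within about 1 px. The finger is over the left section, so pressing it.

Request:
apply_moves(
  series=[0,-0.06,0.1,0,0,0,0,0,-0.06,0.2,0,0,0,0,0,-0.06,0.3,0,0,0,0,0,-0.06,0.36,0,0,0,0,0,-0.06,0.42,0,0,0,0,0,-0.06,0.46,0,0,0,0,0,-0.06,0.48,0,0,0,0,0,-0.06,0.5,0,0,0,0],
)

```text
time_s: 6.4
position: [548.2, 9.9, 128.5]
ee_rot: [3.138, 0.132, -0.002]
ft_force: [-10.2, -1.6, 29.2]
grip_width: 0.4
```

```bash
python3 - <<'E'
from h import *
o=robot.observe(); print(o["position"],o["ft_force"],o["torque"])
print(rel(case2w(-2,-79,142)))
E
```

```text
[548.23676034   9.87525477 128.47764464] [-10.19461983  -1.57865588  29.22378784] [-0.13453134  2.61961055  0.0560064 ]
(array([ 0.043,  6.324, -0.538]), array([ 0.004,  0.01 , -0.057]))
```

Request:
apply_moves(
  series=[0,0,-0.4,0,0,0,0,0,0.3,-0.8,0,0,0,0,0.04,2.0,-0.9,0,0,0,0,0.04,3.8,-0.9,0,0,0,0,0.04,5.4,-0.9,0,0,0,0,0.04,6.32,-0.8,0,0,0,0,0.04,6.32,-0.6,0,0,0,0,0.04,6.32,-0.5,0,0,0,0],
)

```text
time_s: 7.4
position: [562.4, -146.7, 140.8]
ee_rot: [-3.139, -0.133, 0.002]
ft_force: [-0.1, 0.4, -0.1]
grip_width: 0.2
```

```bash
python3 - <<'E'
from h import *
o=robot.observe(); print(o["position"],o["ft_force"],o["torque"])
print(rel(case2w(-2,-79,129)))
d=robot.snapshot("side"); im=d["pixels"][:,:,::-1]; c=im[110:220,250:330].copy()
cv2.imwrite(f"pics/side4.png",cv2.convertScaleAbs(cv2.resize(c,None,fx=5,fy=5,interpolation=cv2.INTER_CUBIC),alpha=1.4))
E
```

```text
[ 562.3915433  -146.71972758  140.77216616] [-0.09815259  0.38638176 -0.14337273] [ 0.04389246 -0.00175188  0.01596988]
(array([0.007, 0.034, 0.471]), array([-0.001,  0.013, -0.051]))
```

View pics/side4.png

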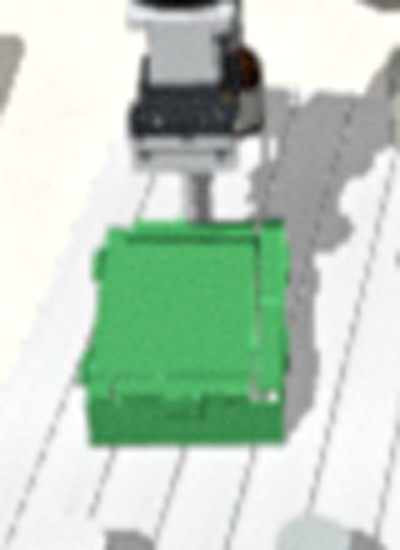

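The case is still in place and the left section now looks level with the panel. Pressing the right section next.

Request:
apply_moves(
  series=[0,0.03,0.1,0,0,0,0,0,0.03,0.2,0,0,0,0,0,0.03,0.3,0,0,0,0,0,0.03,0.36,0,0,0,0,0,0.03,0.42,0,0,0,0,0,0.03,0.46,0,0,0,0,0,0.03,0.49,0,0,0,0,0,0.03,0.5,0,0,0,0],
)

```text
time_s: 8.45
position: [562.6, -147.2, 128.9]
ee_rot: [3.138, 0.134, -0.002]
ft_force: [-6.3, 0.3, 14.5]
grip_width: 0.4
```

```bash
python3 - <<'E'
from h import *
o=robot.observe(); print(o["position"],o["ft_force"],o["torque"])
print(rel(case2w(-55,-44.5,142)))
E
```

```text
[ 562.55289833 -147.22730046  128.90202293] [-6.26104526  0.34442658 14.48026914] [0.26981665 1.43129847 0.04612494]
(array([-2.125, -1.356, -0.522]), array([ 0.003,  0.011, -0.046]))
```

Request:
apply_moves(
  series=[0,0,-0.4,0,0,0,0,0,0,-0.8,0,0,0,0,-0.6,-0.4,-0.9,0,0,0,0,-1.3,-0.9,-0.9,0,0,0,0,-2.0,-1.3,-0.9,0,0,0,0,-2.12,-1.36,-0.8,0,0,0,0,-2.12,-1.36,-0.6,0,0,0,0,-2.12,-1.36,-0.5,0,0,0,0],
)

```text
time_s: 9.45
position: [507.3, -118.2, 141.0]
ee_rot: [3.139, 0.134, -0.002]
ft_force: [0.5, -0.1, 0.0]
grip_width: 0.4
```

```bash
python3 - <<'E'
from h import *
o=robot.observe(); print(o["position"],o["ft_force"],o["torque"])
print(rel(case2w(-55,-44.5,129)))
d=robot.snapshot("side"); im=d["pixels"][:,:,::-1]; c=im[110:220,250:330].copy()
cv2.imwrite(f"pics/side5.png",cv2.convertScaleAbs(cv2.resize(c,None,fx=5,fy=5,interpolation=cv2.INTER_CUBIC),alpha=1.4))
E
```

```text
[ 507.25300432 -118.19210586  141.03597866] [ 0.45200633 -0.11946987  0.04185652] [-0.08493783  0.00034946 -0.01866696]
(array([-0.019, -0.01 ,  0.481]), array([ 0.001,  0.012, -0.049]))
```

View pics/side5.png

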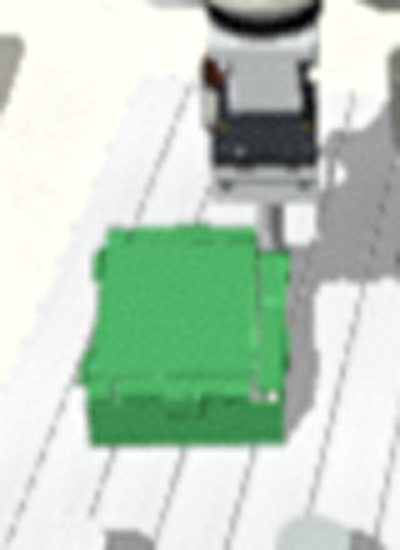

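The finger (crop (270,245)) stands over the front-right section. The case is still in place.

Request:
apply_moves(
  series=[0,0,0.1,0,0,0,0,0,0,0.2,0,0,0,0,0,0,0.3,0,0,0,0,0,0,0.36,0,0,0,0,0,0,0.42,0,0,0,0,0,0,0.47,0,0,0,0,0,0,0.5,0,0,0,0,0,0,0.51,0,0,0,0],
)

```text
time_s: 10.5
position: [507.2, -118.2, 128.7]
ee_rot: [3.138, 0.134, -0.002]
ft_force: [-6.0, 0.7, 16.4]
grip_width: 0.7
```

```bash
python3 - <<'E'
from h import *
o=robot.observe(); print(o["position"],o["ft_force"],o["torque"])
print(rel(case2w(-55,44.5,142)))
E
```

```text
[ 507.21673349 -118.16674401  128.7479001 ] [-6.01943074  0.70694681 16.40400303] [0.21328602 1.52546652 0.03582091]
(array([-0.037, -3.569, -0.531]), array([ 0.004,  0.013, -0.049]))
```

Request:
apply_moves(
  series=[0,0,-0.4,0,0,0,0,0,0,-0.8,0,0,0,0,0,-1.1,-0.9,0,0,0,0,0,-2.3,-0.9,0,0,0,0,-0.02,-3.4,-0.9,0,0,0,0,-0.02,-3.57,-0.8,0,0,0,0,-0.02,-3.57,-0.6,0,0,0,0,-0.02,-3.57,-0.5,0,0,0,0],
)

```text
time_s: 11.5
position: [499.1, -30.3, 140.8]
ee_rot: [3.138, 0.132, -0.003]
ft_force: [-0.1, 0.1, -0.3]
grip_width: 0.4
```

```bash
python3 - <<'E'
from h import *
o=robot.observe(); print(o["position"],o["ft_force"])
print(rel(case2w(-55,44.5,129)))
E
```

```text
[499.05132634 -30.29932494 140.78135627] [-0.13761802  0.1169476  -0.28667287]
(array([-0.009, -0.04 ,  0.471]), array([ 0.005,  0.017, -0.061]))
```

Request:
apply_moves(
  series=[0,0,0.1,0,0,0,0,0,0,0.2,0,0,0,0,0,0,0.3,0,0,0,0,0,0,0.36,0,0,0,0,0,0,0.42,0,0,0,0,0,0,0.47,0,0,0,0,0,0,0.49,0,0,0,0,0,0,0.5,0,0,0,0],
)

```text
time_s: 12.5
position: [499.2, -30.3, 128.8]
ee_rot: [3.138, 0.132, -0.002]
ft_force: [-5.6, 0.7, 14.5]
grip_width: -0.0
```

Request:
apply_moves(
  series=[0,0,-0.4,0,0,0,0,0,0,-0.8,0,0,0,0,0,0,-1.8,0,0,0,0,0,0,-2.8,0,0,0,0,0,0,-3.8,0,0,0,0,-0.8,1.5,-4,0,0,0,0,-1.8,3.5,-4,0,0,0,0,-2.8,5.5,-4,0,0,0,0],
)

```text
time_s: 13.5
position: [440.4, -174.4, 229.8]
ee_rot: [3.138, 0.133, -0.001]
ft_force: [0.6, 0.2, 1.3]
grip_width: 0.6
```

Request:
apply_moves(
  series=[-0.8,2,0,0,0,0,0,-1.6,4,0,0,0,0,0,-2.2,6,0,0,0,0,0,-2.8,8,0,0,0,0,0,-3.4,10,0,0,0,0,0,-3.8,11,0,0,0,0,0,-3.8,11,0,0,0,0,0,-3.8,11,0,0,0,0,0],
)

```text
time_s: 14.5
position: [369.4, -455.7, 230.5]
ee_rot: [3.138, 0.134, -0.0]
ft_force: [0.3, 1.2, -0.0]
grip_width: 0.5
```

```bash
python3 - <<'E'
from h import *
o=robot.observe(); print(o["position"],o["ft_force"])
for n in("side","top"):
    d=robot.snapshot(n); im=d["pixels"][:,:,::-1]
    cv2.imwrite(f"pics/{n}6f.png",im)
    c=im[130:210,250:330] if n=="side" else im[110:190,305:405]
    cv2.imwrite(f"pics/{n}6.png",cv2.convertScaleAbs(cv2.resize(c,None,fx=6,fy=6,interpolation=cv2.INTER_CUBIC),alpha=1.5))
E
```

```text
[ 369.43168023 -455.66413918  230.52996318] [ 0.32981119  1.20480705 -0.04026972]
```

View pics/side6.png

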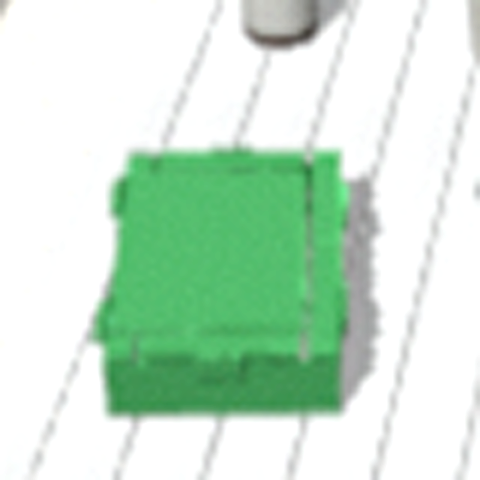

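View pics/top6.png

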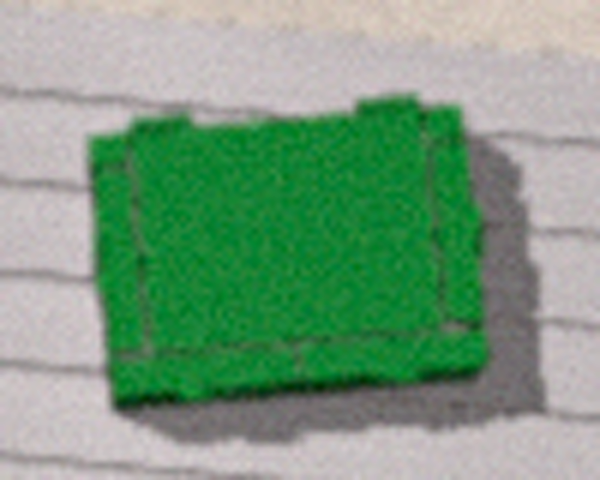

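View pics/top6f.png

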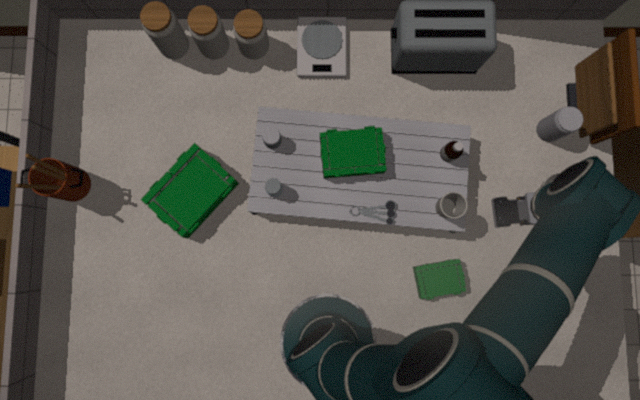

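All four presses bottomed at about 128.5–128.9, which is 1 mm above the panel as a clicked section should be. Before handing in, I'll compare before and after crops to check they stayed down.

```bash
python3 - <<'E'
from h import *
a=[cv2.imread(f"pics/side{i}.png") for i in(3,5)]
f=cv2.imread("pics/side6f.png")[110:220,250:330]
a.append(cv2.convertScaleAbs(cv2.resize(f,None,fx=5,fy=5,interpolation=cv2.INTER_CUBIC),alpha=1.4))
m=[cv2.resize(x[210:460,70:310],None,fx=1.1,fy=1.6) for x in a]
cv2.imwrite("pics/cmp.png",np.hstack(m)); 
d=robot.snapshot("side"); 
for z in(135,129): print(z,[(proj(d,case2w(*p,z))).round(1) for p in((-64,0),(-64,-80),(-64,80),(-2,88),(-2,-88))])
t0=cv2.imread("pics/top0.png");t1=cv2.imread("pics/top6f.png")
df=cv2.absdiff(cv2.GaussianBlur(t0,(5,5),0),cv2.GaussianBlur(t1,(5,5),0)).max(2)
for n,(u,v) in dict(tin=(272,137),jar=(274,187),spoons=(378,211),cup=(453,205),bottle=(454,150)).items(): print(n,df[v-14:v+14,u-18:u+18].max())
E
```

```text
135 [array([307.2, 169. ]), array([307.2, 154.7]), array([307.1, 184.6]), array([287.9, 186.5]), array([289.9, 153.5])]
129 [array([307.2, 170.3]), array([307.3, 156. ]), array([307.1, 186. ]), array([288.1, 187.9]), array([290. , 154.8])]
tin 9
jar 9
spoons 10
cup 9
bottle 8
```

View pics/cmp.png

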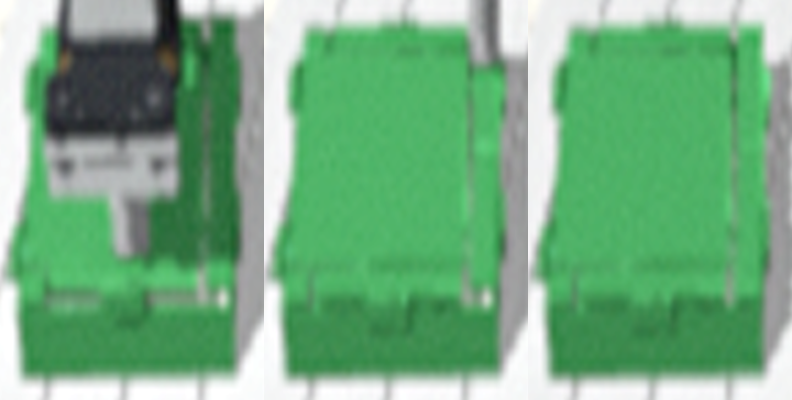

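The light gap under the left section in frame 1 at (80,298) is gone from frame 2 on. The gap at the front corner in frame 2 at (487,298) has closed in frame 3. The bystanders are unchanged, so I'm handing in.

```bash
python3 - <<'E'
from bench import robot
print(robot.observe()["time_s"]); print(robot.job_done())
E
```

```text
14.65
the job is handed in; nothing more can be done
None
```

I pushed the lid flat with the shut fingertips, then pressed the left, right, front-right and front-left rim sections in that order. I then took the hand clear and handed the job in at 14.65 s; no verdict is reported.

- **Lid:** the push ended at z = 128.1 mm with about 14 N. That is the shut panel height, and the images show the lid flat.
- **Rim sections:** each press bottomed hard at 128.5–128.9 mm, where a clicked section should be at about 129 mm. Forces at the bottom were 14–16 N, but 29 N on the left section.
- **Staying down:** in the last side view the gaps under the left and front sections have closed. The right section sits about 1 pixel lower than before. For the front-right section the image evidence is weak, so there I rely mainly on the depth and force reading. I did not touch the sections again to test them.
- **Case and bystanders:** the case shows no visible shift from its first position. The tin, jar, spoons, cup and bottle look the same as in the first picture. The hand is at about (369, -456, 231) mm, touching nothing.

No check failed. My two early measurements of the case's front-left corner disagreed by about 8 mm, so I averaged them. The resulting outline matched the later images to about 1 pixel.

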